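# Nip a pack of prints in the bench press with its removable crank

## Robot

A 7-joint arm with a two-finger parallel gripper is mounted at the origin on the work surface. World frame = base frame: x ahead of the robot, y to its left, z up, the work surface at z = 0. Lengths are in m, angles in rad, forces in N, time in s.
With the tool pointing down it reaches from about 0.35 to 0.9 m from the base axis. Payload 19.9 kg.
Tool frame: the origin (TCP) lies between the finger pads; the fingertips stand 19 mm ahead of it and the grasp point (between the pads) is the TCP; z points along the fingers, y is the direction in which the jaws open and shut (so a half turn about z gives the same grasp; the last joint's range is limited). The gripper opens to 94 mm and grips with 3 to 60 N. Pads are 16 mm wide; open, the fingers measure 119 mm over their backs; the gripper's body (75 mm by 177 mm) begins 78 mm behind the grasp point.
Start: joints at [-1.387, 0.417, -0.01, 1.614, 0.005, 1.111, -0.053], TCP at [0.14, 0.609, 0.224] pointing down, gripper open.
Joint ranges: [-2.81, 2.81], [-0.39, 2.02], [-1.27, 1.25], [0.06, 2.57], [-1.19, 4.33], [0.19, 2], [-2.82, 2.82]. Speed limits (rad/s): [1.89, 1.89, 2.39, 2.39, 3.01, 3.01, 3.01].

## Interface

Orientations are given as a 3x3 rotation matrix whose columns are the frame's x, y, z axes.
In Python, from rig import robot gives the robot as it stands. Calls block until the motion is done:
- robot.move_ptp(position, orientation): joint-space move of the TCP to a pose.
- robot.move_linear(position, velocity=0.15, frame=None, threshold=None): straight line of the TCP; frame=None keeps the orientation; velocity is the mean speed in m/s. With threshold (N) it stops when the force on the tool has changed by that much, and returns True; else False.
- robot.goto_joints(angles): joint-space move.
- robot.gripper_to(opening): finger opening in m; the grip force is fixed at half the most; returns when the fingers have stopped.
- robot.pause(seconds).
- robot.ik(position, orientation): joint angles nearest the present ones, or None.
- robot.get_state(): the state.
- robot.grab_frame(name): name is "scene" or "top" or "wrist"; returns the picture (384x512x3 uint8, red, green, blue); there is no depth.
- robot.camera_info(name): a dict with "fx", "fy", "cx", "cy" (pixels), "rvec" (rotation vector, rad) and "tvec" (3), from world to camera coordinates, as OpenCV has them. Camera axes: x right, y down, z forward; pixel columns grow to the right and rows downward; lengths in m; the calibration is good to about 2 mm. A picture is of the moment at which its call begins: read the wrist's pose just before it. camera_info takes no time and is no camera call; for the wrist camera it gives the pose at the moment of the call.
A pose or a line that the arm cannot do raises robot.PlanningError and nothing moves.
- robot.sign_off(): hands the job in, once; it reports no verdict.
The state is a dict: "time": time; "qpos": joint angles; "joint_vel": joint speeds; "effort": joint torques, N m; "ee_pos": TCP position; "tool_rot": TCP orientation; "force": force on the tool from outside, world axes, zero at the start; "moment": the same for the moment, N m; "opening": finger opening in m.
Only numpy, scipy, OpenCV 4.12 (cv2) and the standard library are available. Lean on these libraries where they do the work, as an engineer would, in place of code of your own. Each camera call takes 0.05 s, during which the arm holds its last target.

## Task

Close the bench press on the pack of prints: fit the loose crank fully down onto the square end of the press screw, feeling it on rather than forcing it, then wind it clockwise by its grip, following the screw down, until you feel the platen bite on the pack, and give it about a quarter turn more so that the pack is held firmly but not crushed. Leave the crank fully home on the screw and let go, and do not knock the other things on the bench about.

Things in the scene. Friction and masses are not known exactly. Their poses are not given: they have to be found in the camera images.
- crank_hub (a point): Centre (half-way up) of the square hub, 32 x 32 mm and 36 mm tall, of the loose dark steel crank, which starts flat and right way up on the bench left or right of the press. Site x: from the hub along the arm to the grip; z: up. Arm: flat bar 22 mm wide, 12 mm thick; behind the hub a round counterweight of 34 mm. Both are flush with the hub's underside. 0.5 kg (varies), balanced near the hub.
- crank_socket (a point): Centre of the mouth of the square socket in the underside of the crank's hub, 18 mm below crank_hub; same axes. The socket is 17.2 mm wide and 25 mm deep, closed on top, its flats parallel to the sides of the hub.
- crank_grip (a point): Centre of the crank's upright barrel-shaped wooden grip, on its axis, 80 mm from the hub's axis and 43 mm above the crank's underside. The grip is 27 mm thick at this height and 17 mm at its ends, stands on the arm's end from 15 to 71 mm above the crank's underside and turns freely on its pin, so the hand that holds it need not turn.
- square_top (a point): Centre of the top of the upright square end of the press screw, above the middle of the press. The square is 16 mm wide and 24 mm tall, its top 6 mm tapered to 11 mm; it rises from a round shoulder 32 mm in diameter on which the crank's hub sits when home. Site x and y are square to the flats, z up; the crank fits in any of the four quarter-turn positions.
- screw: The screw itself; origin at the centre of the shoulder, 24 mm below square_top; same axes. Right-hand thread of 10 mm a turn: wound clockwise seen from above it goes down through the fixed crosshead and carries square, shoulder, crank and platen down 10 mm each turn, at most 41 mm. It turns stiffly (about 6 N at the crank's grip) and stays where it is left.
- platen: The press's grey iron platen, 170 x 190 x 16 mm, hung on the screw between the two columns; origin at the centre of its underside, 140 mm below the shoulder; between 79 and 82 mm above the bench at the start.
- press: The bench press, fixed: grey base 220 x 270 mm and 24 mm high, two upright columns of 24 mm diameter 236 mm apart along its y, and a crosshead 56 x 268 mm, 130 to 168 mm above the bench, with a bronze nut up to 177 mm through which the screw passes. Origin at the centre of the base's underside, on the screw's axis. The shoulder is 222 mm above the bench at screw angle 0.
- pack: The pack lying in the press: lower plywood board 150 x 170 x 10 mm (origin: centre of its underside), a pile of prints and grey boards of unmeasured height (differs by 10 mm), an upper board of 10 mm. The platen meets it 1.1 to 2.4 turns from the start. From there the force at the grip is up by about 2 N at once and by 0.7 N more each tenth of a turn: about 10 N a quarter turn on.
- ink_tub: White plastic ink tub with lid, 116 mm in diameter, 132 mm tall, on the opposite side of the press from the crank; origin at the centre of its underside. Leave alone.
- tape_roll: Roll of paper tape lying flat, 104 mm in diameter, 36 mm high; origin at the centre of its underside. Leave alone.
- spanner: Small steel spanner 170 mm long lying flat; origin at its middle. Leave alone.
- cleaner: White bottle 72 mm in diameter, 190 mm tall; origin at the centre of its underside. Leave alone.
- spatula: Ink spatula with a wooden handle, 260 mm long, lying flat; origin at its middle. Leave alone.
Mind the look-alikes: they are no part of the job. What is shaped like the part that bears crank_hub but orange, pink or purple is not meant.

How it is judged:
On the way, in this order (a step that is already met when the one before it is completed fails the run):
1. the crank is fitted fully down onto the square end of the screw (z of crank_socket in the frame of screw below 0.004 m and horizontal distance between crank_socket and screw below 0.004 m and angle between the z axis of crank_socket and the z axis of screw, either way round below 0.08 rad), for 0.2 s.
2. the screw is wound down through at least one full turn with the crank on it (z of platen in the frame of press below 0.0694 m and z of crank_socket in the frame of screw below 0.012 m and horizontal distance between crank_socket and screw below 0.005 m).
3. the platen bites firmly on the pack (contact force between platen and pack above 140 N), for 0.1 s.
At the end, for the whole second after the job is handed in: The platen presses on the pack with 130 to 320 N (from first firm contact to half a turn past it) and the screw stands still; the crank is let go and sits home on the square: socket mouth within 4 mm of the shoulder in height, within 4 mm of the screw's axis, upright within 0.08 rad (all of step 1 and contact force between platen and pack between 130 and 320 N and angular speed of each of screw, screw, screw, screw, screw, screw, screw, screw, screw below 0.05 rad/s); the robot touches nothing.
It fails at once if the pack is crushed (platen on pack above 320 N, more than half a turn past first contact) (contact force between platen and pack above 320 N).
It fails at once if the crank is forced on (more than 40 N between crank and screw while the socket's mouth is still more than 5 mm above the shoulder) (contact force between crank and screw above 40 N and z of crank_socket in the frame of screw above 0.005 m).
It fails at once if something else on the bench is knocked about (moved by more than 40 mm) (distance of any of ink_tub, tape_roll, spanner, cleaner, spatula from where it was at the start of the episode above 0.04 m).
It also fails if it takes over 72 s, if anything falls off the work surface, if the arm or the gripper's body presses on something with over 40 N, if the wrist force passes 120 N, or if a joint passes its speed limit or range.

## Working session

There is one attempt and no reset: what is moved stays moved. The work goes in short steps, each a Python script; the robot and the scene stay as the last script left them, time stands still between calls to the robot, and variables do not carry over. Pictures are saved under pics/ and viewed, and the job is handed in when it is done.

```bash
ls; mkdir -p pics; python3 - <<'E'
from rig import robot
import cv2
s=robot.get_state();print(s)
for n in ("scene","top","wrist"):
    f=robot.grab_frame(n);cv2.imwrite(f"pics/{n}0.png",f[:,:,::-1]);print(n,robot.camera_info(n))
E
```

```text
pics
{'time': 0.0, 'qpos': array([-1.38651689,  0.417976  , -0.01027913,  1.61418327,  0.00468245,
        1.11072339, -0.05300242]), 'joint_vel': array([-0.00023163, -0.00053851, -0.00063361, -0.0005396 ,  0.00015008,
        0.00143175,  0.00025278]), 'effort': array([ 1.07513919e-03, -8.51270127e+01,  6.39172476e-01, -4.25984967e+01,
       -4.89228358e-02,  1.88885402e-02,  1.42368754e-04]), 'ee_pos': array([0.1398544 , 0.60877279, 0.2238203 ]), 'tool_rot': array([[-9.74614602e-01,  2.23889121e-01, -1.97420192e-04],
       [ 2.23889191e-01,  9.74613803e-01, -1.25076580e-03],
       [-8.76244104e-05, -1.26321486e-03, -9.99999198e-01]]), 'force': array([-0.19027422,  0.18129672,  0.79292988]), 'moment': array([-0.02713347, -0.0511791 ,  0.0035246 ]), 'opening': 0.09411121045300583}
scene {'fx': 347.90738879635586, 'fy': 347.90738879635586, 'cx': 256.3054586292865, 'cy': 194.39836551518758, 'rvec': array([ 1.40414723,  2.25607896, -0.83428188]), 'tvec': array([ 0.14752369, -0.27835674,  1.5742745 ])}
top {'fx': 364.96393967958085, 'fy': 364.96393967958085, 'cx': 253.22648446354322, 'cy': 192.88865192821115, 'rvec': array([ 2.17310509, -2.11782738,  0.22081995]), 'tvec': array([0.06351628, 0.54844711, 1.17034905])}
wrist {'fx': 330.8709119834887, 'fy': 330.8709119834887, 'cx': 253.15677614650946, 'cy': 187.90468448181446, 'rvec': array([-2.27288916, -1.81027742, -0.25888847]), 'tvec': array([-0.62294625, -0.02877448,  0.392533  ])}
```

View pics/scene0.png

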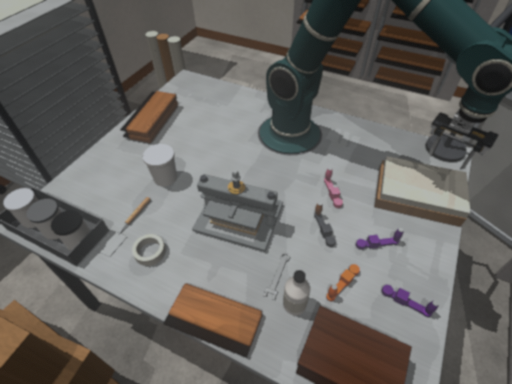

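View pics/top0.png

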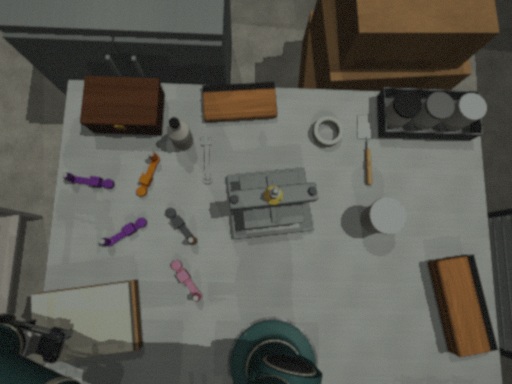

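View pics/wrist0.png

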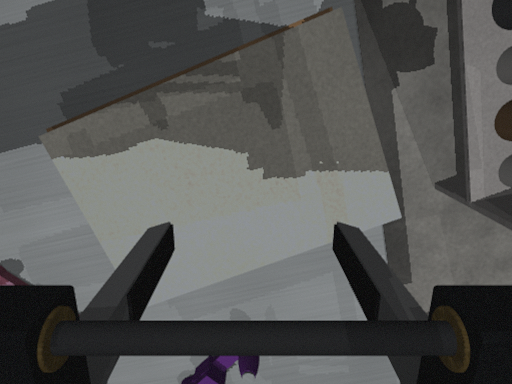

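```bash
cat > h.py <<'E'
import numpy as np, cv2
from rig import robot
def ray(ci,px):
    R,_=cv2.Rodrigues(np.array(ci["rvec"],float));t=np.array(ci["tvec"],float)
    p=np.atleast_2d(np.array(px,float))
    d=np.c_[(p[:,0]-ci["cx"])/ci["fx"],(p[:,1]-ci["cy"])/ci["fy"],np.ones(len(p))]@R
    return -R.T@t,d
def onz(ci,px,z):
    c,d=ray(ci,px);return c+d*((z-c[2])/d[:,2])[:,None]
def proj(ci,P):
    R,_=cv2.Rodrigues(np.array(ci["rvec"],float));P=np.atleast_2d(P)
    q=P@R.T+np.array(ci["tvec"]);return np.c_[ci["fx"]*q[:,0]/q[:,2]+ci["cx"],ci["fy"]*q[:,1]/q[:,2]+ci["cy"]]
def tool(a):  # tool down, tool x at angle a
    c,s=np.cos(a),np.sin(a);return np.array([[c,s,0],[s,-c,0],[0,0,-1.]])
E
python3 - <<'E'
from h import *
ci=robot.camera_info("top");print(ray(ci,[[0,0]])[0])
print("crank cw,grip-top",onz(ci,[[170,213]],.01),onz(ci,[[193,240]],.06))
print("square",onz(ci,[[274,195]],.24), "press",onz(ci,[[270,195]],.16))
print("cols",onz(ci,[[234,198],[312,190]],.17))
cw=robot.camera_info("wrist");s=robot.get_state()
c,d=ray(cw,[[253,188]]);R=s["tool_rot"];print("wristcam in tool",R.T@(c-s["ee_pos"]),(d@R))
im=cv2.imread("pics/top0.png");cv2.imwrite("pics/topc.png",cv2.resize(im[150:310,120:330],None,fx=3.5,fy=3.5,interpolation=cv2.INTER_CUBIC))
E
```

```text
[0.3369436  0.11422077 1.24417365]
crank cw,grip-top [[0.47600597 0.35590946 0.01      ]] [[0.38545098 0.26760703 0.06      ]]
square [[0.50840167 0.02528378 0.24      ]] press [[0.52171525 0.03030093 0.16      ]]
cols [[ 0.50788669  0.13829175  0.17      ]
 [ 0.53889608 -0.09536783  0.17      ]]
wristcam in tool [ 0.08307115 -0.00134777 -0.15976875] [[-0.28236245 -0.00107462  0.95930735]]
```

View pics/topc.png

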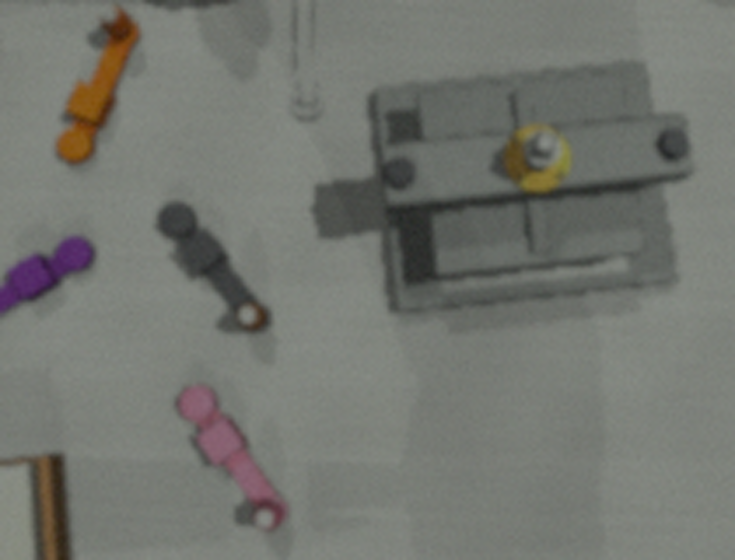

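```bash
python3 - <<'E'
from h import *
ci=robot.camera_info("top")
cw=onz(ci,[[170.6,212.9]],.012)[0];hub=onz(ci,[[177.7,221.4]],.036)[0];g=onz(ci,[[190.9,240]],.071)[0]
print(cw,hub,g,np.linalg.norm((g-hub)[:2]),np.linalg.norm((hub-cw)[:2]))
a=np.arctan2(*(g-hub)[1::-1]);print(np.degrees(a))
for k in range(4):
    for P in ([hub[0],hub[1],.15],[.508,.025,.36]):
        print(k,robot.ik(P,tool(a+k*np.pi/2)))
s=robot.get_state()
for k in (0,2):
    q=robot.ik([hub[0],hub[1],.15],tool(a+k*np.pi/2))
E
```

```text
[0.4761729  0.35353201 0.012     ] [0.44597317 0.32393686 0.036     ] [0.38483921 0.27281307 0.071     ] 0.07969318564941569 0.04228352365660278
-140.09566161875279
0 [-0.69172747  0.37168     0.00945488  1.86987482 -0.00438341  0.90005764
  1.58706485]
0 [-0.67569927  0.10930689  0.62245769  1.72798621 -0.06561763  1.32518864
  2.22716036]
1 [-1.48291564  0.61607807  1.08455488  1.89403599 -0.63862896  1.02945548
 -2.5665841 ]
1 [-1.06083136  0.16365205  1.08167722  1.73620884 -0.14861943  1.33052801
 -2.39427098]
2 [-1.09847648  0.41073092  0.5176084   1.88354478 -0.25254297  0.91191839
 -1.33499943]
2 [-0.83851697  0.12232549  0.80842143  1.73188196 -0.09108301  1.32598548
 -0.88604298]
3 [-0.90994985  0.38119904  0.2785322   1.87740137 -0.13089807  0.90055827
  0.12756442]
3 [-0.75932555  0.11492351  0.71714727  1.73005576 -0.07777048  1.32547022
  0.66993118]
```

```bash
python3 - <<'E'
from h import *
robot.move_ptp([.446,.324,.17],tool(np.radians(39.9)))
robot.pause(.2)
ci=robot.camera_info("wrist");f=robot.grab_frame("wrist");cv2.imwrite("pics/w1.png",f[:,:,::-1])
np.save("w1.npy",ci,allow_pickle=True);print(robot.get_state()["time"],robot.get_state()["ee_pos"],robot.get_state()["qpos"])
E
```

```text
1.9583 [0.4457486  0.32445117 0.16999225] [-1.10627136  0.38345665  0.52353707  1.86698159 -0.23192239  0.95136719
 -1.35168486]
```

View pics/w1.png

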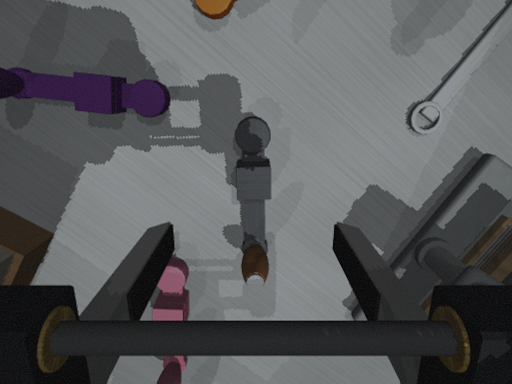

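```bash
python3 - <<'E'
import cv2
im=cv2.imread("pics/w1.png");c=im[110:290,210:300];cv2.imwrite("pics/w1c.png",cv2.convertScaleAbs(cv2.resize(c,None,fx=3.3,fy=3.3,interpolation=cv2.INTER_CUBIC),alpha=1.8))
E
```

```text
(no output)
```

View pics/w1c.png

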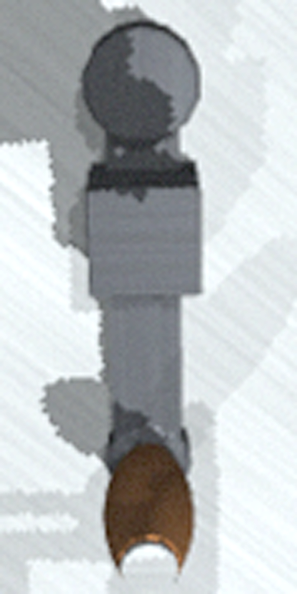

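```bash
python3 - <<'E'
from h import *
ci=np.load("w1.npy",allow_pickle=True).item()
p=np.array([[88,187],[200,187],[201,293],[90,295]])/3.3+[210,110]-.35
P=onz(ci,p,.036);print(P[:,:2]);print(P.mean(0)[:2],[np.linalg.norm(P[i]-P[i-1]) for i in range(4)])
for a,b in((0,3),(1,2)): d=P[b]-P[a];print(np.degrees(np.arctan2(d[1],d[0])))
for a,b in((0,1),(3,2)): d=P[b]-P[a];print(np.degrees(np.arctan2(d[1],d[0])))
q=np.array([[141,82]])/3.3+[210,110]-.35;c=onz(ci,q,.012)[0]
g=onz(ci,np.array([[150,560]])/3.3+[210,110]-.35,.071)[0]
print("cw",c,"grip",g); d=g-c;print(np.degrees(np.arctan2(d[1],d[0])),np.linalg.norm(d[:2]))
E
```

```text
[[0.44750483 0.34558945]
 [0.46732838 0.32196582]
 [0.4442511  0.30164933]
 [0.42356695 0.3253643 ]]
[0.44566282 0.32364222] [np.float64(0.031338130780722034), np.float64(0.030839091703390643), np.float64(0.030746069428812205), np.float64(0.03146798102873317)]
-139.80547162859256
-138.64035944575684
-49.99861758980518
-48.90514177986511
cw [0.47651625 0.35095417 0.012     ] grip [0.38579742 0.271554   0.071     ]
-138.80649365842166 0.12055825992508536
```

```bash
python3 - <<'E'
from h import *
robot.move_ptp([.508,.025,.36],tool(np.radians(40.9)))
robot.pause(.2)
for i,P in enumerate(([.508,.025,.36],[.503,.035,.34])):
    if i: robot.move_linear(P);robot.pause(.2)
    ci=robot.camera_info("wrist");f=robot.grab_frame("wrist");cv2.imwrite(f"pics/s{i}.png",f[:,:,::-1])
    np.save(f"s{i}.npy",ci,allow_pickle=True);print(robot.get_state()["time"],robot.get_state()["ee_pos"])
    print(proj(ci,[.508,.025,.245]))
    c=f[110:290,170:350,::-1];cv2.imwrite(f"pics/s{i}c.png",cv2.convertScaleAbs(cv2.resize(c,None,fx=3.3,fy=3.3,interpolation=cv2.INTER_CUBIC),alpha=1.4))
E
```

```text
3.5583 [0.50794265 0.02562887 0.35961004]
[[253.48497335 188.56086204]]
4.1083 [0.50330144 0.03470707 0.34050149]
[[265.3407485  198.16275068]]
```

View pics/s0.png

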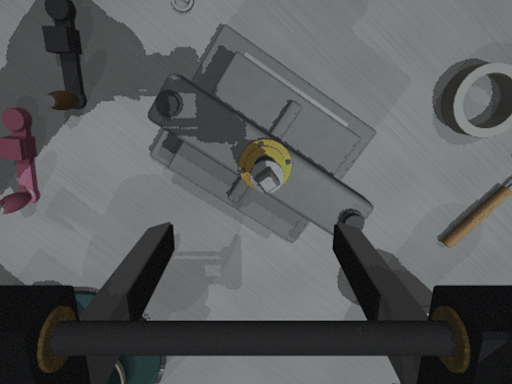

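View pics/s1c.png

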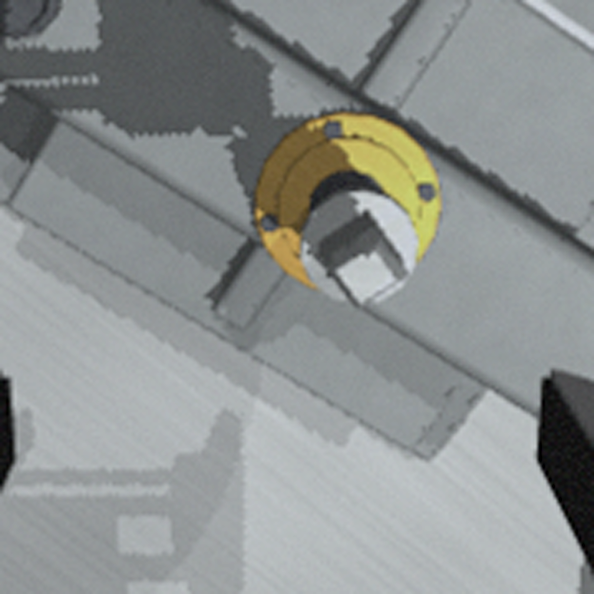

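```bash
python3 - <<'E'
import cv2,numpy as np
for i,(x,y) in enumerate(((238,145),(252,158))):
    im=cv2.imread(f"pics/s{i}.png");c=im[y:y+60,x:x+60]
    cv2.imwrite(f"pics/s{i}d.png",cv2.convertScaleAbs(cv2.resize(c,None,fx=10,fy=10,interpolation=cv2.INTER_CUBIC),alpha=1.3))
E
```

```text
(no output)
```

View pics/s0d.png

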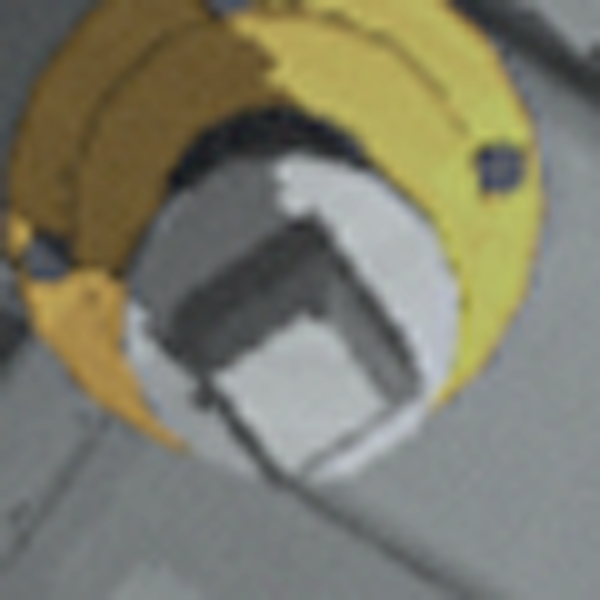

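View pics/s1d.png

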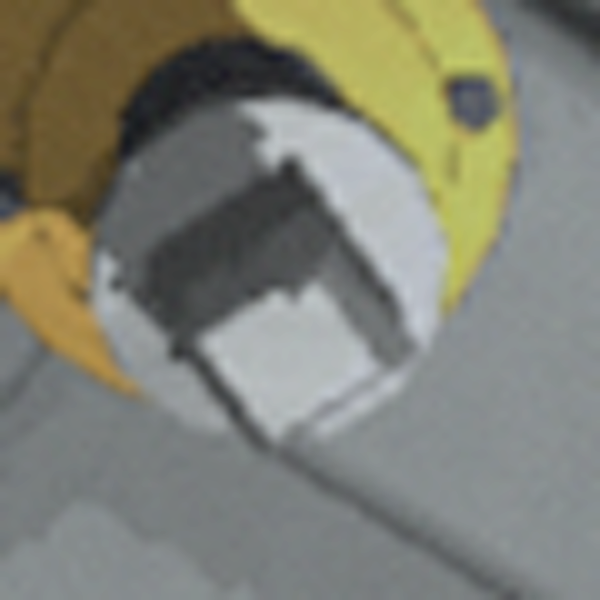

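```bash
python3 - <<'E'
from h import *
data={0:((238,145),[(217,377),(312,318),(383,408),(295,475)],[(160,330),(315,215),(420,385)],[(122,310),(463,310),(290,155)]),
1:((252,158),[(197,342),(310,283),(378,372),(275,437)],[(130,278),(290,160),(412,350)],[(93,260),(446,260),(270,97)])}
for i,(o,T,B,S) in data.items():
    ci=np.load(f"s{i}.npy",allow_pickle=True).item()
    f=lambda L,z:onz(ci,(np.array(L)+.5)/10-.5+np.array(o),z)[:,:2]
    P=f(T,.2445);print(i,"top",P.mean(0),[round(1e3*np.linalg.norm(P[k]-P[k-1]),1) for k in range(4)])
    print([round(float(np.degrees(np.arctan2(*(P[k]-P[k-1])[::-1]))%90),1) for k in range(4)])
    Q=f(B,.2205);print("base",(Q[0]+Q[2])/2,[np.linalg.norm(Q[k]-Q[k-1])*1e3 for k in range(3)],[round(float(np.degrees(np.arctan2(*(Q[k]-Q[k-1])[::-1]))%90),1) for k in (1,2)])
    # diag 0->2 of top gives angle-45
    d=P[2]-P[0];e=P[3]-P[1];print("diag",[(np.degrees(np.arctan2(v[1],v[0]))+45)%90 for v in (d,e)])
    d=Q[2]-Q[0];print("bdiag",(np.degrees(np.arctan2(d[1],d[0]))+45)%90)
    W=f(S,.2205);print("shoulder",(W[0]+W[1])/2,np.linalg.norm(W[1]-W[0])*1e3)
    # circle centre from three pts
    A=2*np.array([W[1]-W[0],W[2]-W[0]]);b=[W[1]@W[1]-W[0]@W[0],W[2]@W[2]-W[0]@W[0]];print("circ",np.linalg.solve(A,b))
# triangulate: top pts both views
pts=[]
C=[];D=[]
for i,(o,T,B,S) in data.items():
    ci=np.load(f"s{i}.npy",allow_pickle=True).item();px=(np.array(T).mean(0)+.5)/10-.5+np.array(o)
    c,d=ray(ci,[px]);C.append(c);D.append(d[0])
E
```

```text
0 top [0.5190358  0.01829879] [np.float64(11.2), np.float64(9.7), np.float64(10.2), np.float64(9.7)]
[78.6, 73.9, 78.8, 79.8]
base [0.51656905 0.016214  ] [np.float64(24.96288081756843), np.float64(18.046908066450424), np.float64(19.173211066738897)] [78.5, 72.7]
diag [np.float64(75.02299246779239), np.float64(80.74847136060595)]
bdiag 73.64833975262637
shoulder [0.52013519 0.01911264] 31.76951060142616
circ [0.51920934 0.01830827]
1 top [0.51898732 0.01823096] [np.float64(10.4), np.float64(10.3), np.float64(9.4), np.float64(9.9)]
[79.5, 69.7, 78.1, 74.9]
base [0.51662262 0.01574048] [np.float64(25.917360688968166), np.float64(17.490275706793607), np.float64(20.64950584265155)] [78.6, 73.8]
diag [np.float64(76.06740461933339), np.float64(74.94909661662092)]
bdiag 71.03948843622135
shoulder [0.52019392 0.01920287] 31.028620276976152
circ [0.51954157 0.01863814]
```

```bash
python3 - <<'E'
from h import *
a=np.radians(77);t=np.array([np.cos(a),np.sin(a)])
sq=np.array([.519,.0184]);p=sq-.0286*t
robot.move_ptp([*p,.30],tool(a));robot.move_linear([*p,.272]);robot.pause(.3)
ci=robot.camera_info("wrist");f=robot.grab_frame("wrist");cv2.imwrite("pics/s2.png",f[:,:,::-1]);np.save("s2.npy",ci,allow_pickle=True)
u=proj(ci,[*sq,.2445])[0];print(u,robot.get_state()["time"])
x,y=(u-45).astype(int);print(x,y)
c=f[y:y+90,x:x+90,::-1];cv2.imwrite("pics/s2d.png",cv2.convertScaleAbs(cv2.resize(c,None,fx=6.5,fy=6.5,interpolation=cv2.INTER_CUBIC),alpha=1.3))
E
```

```text
[253.55538194 183.68876912] 5.5667
208 138
```

View pics/s2d.png

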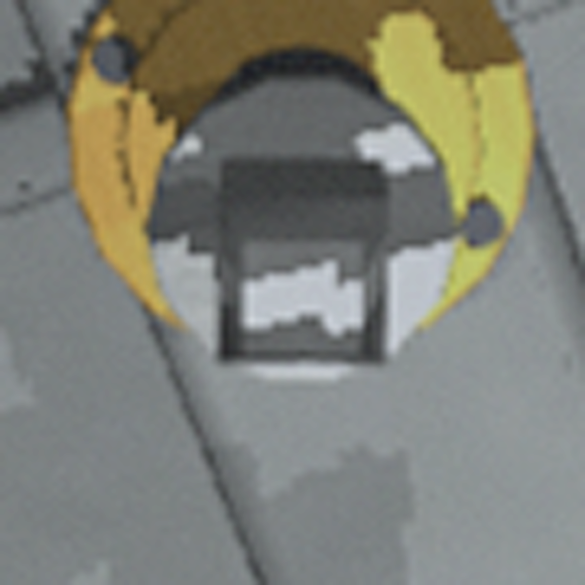

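```bash
python3 - <<'E'
from h import *
ci=np.load("s2.npy",allow_pickle=True).item()
f=lambda L,z:onz(ci,(np.array(L)+.5)/6.5-.5+[208,138],z)[:,:2]
a=np.radians(77);t=np.array([np.cos(a),np.sin(a)]);n=np.array([t[1],-t[0]])
T=f([(240,240),(365,240),(365,351),(240,351)],.2445);print(T.mean(0),[np.linalg.norm(T[k]-T[k-1]) for k in range(4)])
F=f([(220,362),(386,362)],.2385);print(F.mean(0)+8e-3*t,np.linalg.norm(F[1]-F[0]))
B=f([(220,157),(386,157)],.2205);print(B.mean(0)-8e-3*t,np.linalg.norm(B[1]-B[0]))
for L,z in((T,0),(F,0),(B,0)): d=L[1]-L[0];print(np.degrees(np.arctan2(d[1],d[0]))+90)
E
```

```text
[0.51940221 0.01867523] [np.float64(0.010455877961150807), np.float64(0.011253247652121065), np.float64(0.010455457190117054), np.float64(0.011425628142787787)]
[0.5194285  0.01850242] 0.015681574158282325
[0.51943723 0.01842028] 0.01666522261339356
77.00472866986622
77.00763429837025
77.00280635598156
```

```bash
python3 - <<'E'
from h import *
a=np.radians(40.9);h=[.4457,.3236]
robot.move_linear([*robot.get_state()["ee_pos"][:2],.32],velocity=.25)
robot.move_ptp([*h,.13],tool(a))
print(robot.move_linear([*h,.024],velocity=.12,threshold=15))
robot.gripper_to(.02);s=robot.get_state();print(s["time"],s["ee_pos"],s["opening"],s["force"])
robot.move_linear([*h,.10],velocity=.15);robot.pause(.2)
s=robot.get_state();print(s["time"],s["ee_pos"],s["opening"],s["force"],s["moment"])
f=robot.grab_frame("wrist");cv2.imwrite("pics/g1.png",f[:,:,::-1])
E
```

```text
False
9.3667 [0.44561943 0.32365636 0.02398964] 0.031674191530194934 [-0.4853194   0.46437173 -0.65740714]
10.225 [0.44534073 0.32322914 0.09908216] 0.03185216769860976 [ 0.12739846  0.64590565 -5.16276646] [-0.00610112  0.10174444  0.05529078]
```

View pics/g1.png

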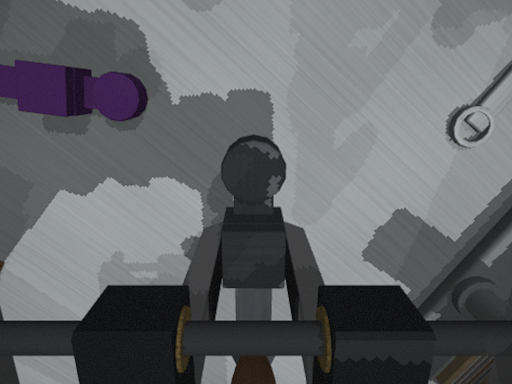

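```bash
python3 - <<'E'
from h import *
im=cv2.imread("pics/g1.png");c=im[120:310,180:330];cv2.imwrite("pics/g1c.png",cv2.convertScaleAbs(cv2.resize(c,None,fx=3,fy=3,interpolation=cv2.INTER_CUBIC),alpha=2))
ci=robot.camera_info("wrist");s=robot.get_state();R=s["tool_rot"];p=s["ee_pos"]
def inv(px,z): return (onz(ci,px,z)-p)@R
np.save("g1.npy",dict(ci=ci,R=R,p=p),allow_pickle=True)
for r in range(225,296,7): print(r,inv([[254,r]],p[2]+.012)[0])
E
```

```text
225 [ 0.01915123  0.00093327 -0.01202403]
232 [ 0.01548495  0.00093566 -0.01201939]
239 [ 0.01177012  0.00093809 -0.01201469]
246 [ 0.00800577  0.00094055 -0.01200992]
253 [ 0.00419089  0.00094304 -0.01200509]
260 [ 0.00032447  0.00094556 -0.0120002 ]
267 [-0.00359455  0.00094812 -0.01199524]
274 [-0.00756725  0.00095071 -0.01199021]
281 [-0.01159473  0.00095334 -0.01198511]
288 [-0.01567814  0.000956   -0.01197994]
295 [-0.01981866  0.0009587  -0.0119747 ]
```

View pics/g1c.png

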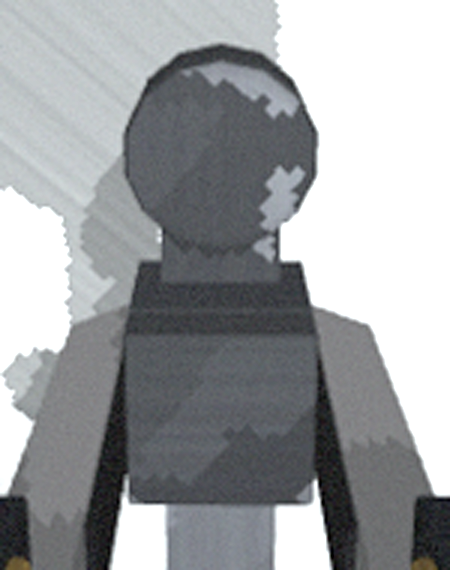

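```bash
python3 - <<'E'
from h import *
a=np.radians(77)
p=robot.get_state()["ee_pos"];T=np.array([.5184,.01837])
robot.move_linear([p[0],p[1],.32],velocity=.25)
robot.move_ptp([*T,.32],tool(a))
robot.move_linear([*T,.285],velocity=.1);robot.pause(.3)
s=robot.get_state();print(s["time"],s["ee_pos"],s["force"],s["tool_rot"][:,0],s["tool_rot"][2])
e=T-s["ee_pos"][:2];C=T+e
r=robot.move_linear([*C,.258],velocity=.03,threshold=8)
s2=robot.get_state();print(r,s2["time"],s2["ee_pos"],s2["force"]-s["force"],s2["moment"]-s["moment"])
f=robot.grab_frame("scene");cv2.imwrite("pics/f1.png",cv2.resize(f[140:270,160:320,::-1],None,fx=4,fy=4))
E
```

```text
13.3 [0.51854594 0.01838815 0.28535546] [ 0.06990875  0.37398173 -5.78953875] [2.24948633e-01 9.74370564e-01 3.40196566e-04] [ 3.40196566e-04  4.58063271e-04 -9.99999837e-01]
True 14.0083 [0.51873817 0.0184557  0.26233495] [ 9.20420678 -0.48512006 -3.99210684] [ 0.11259126 -2.30236926  0.06857805]
```

View pics/f1.png

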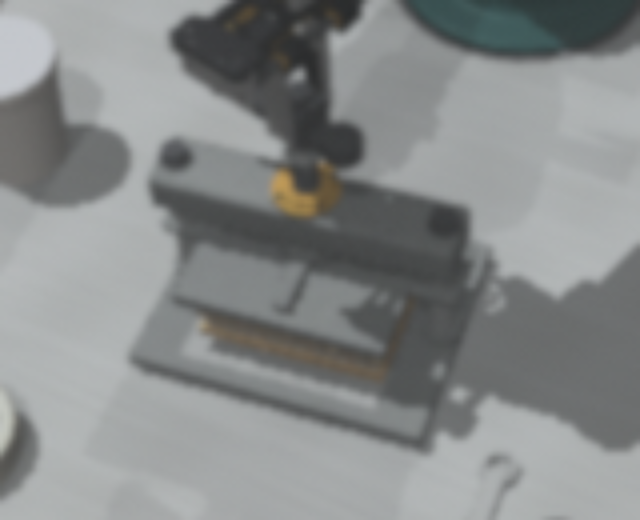

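```bash
cat >> h.py <<'E'
def comply(F0,c,gain=6e-5,n=8,tol=2.5):
    for i in range(n):
        robot.pause(.08)
        s=robot.get_state();d=s["force"]-F0
        print("  c",np.round(s["ee_pos"],4),np.round(d,1),round(s["time"],2))
        if np.hypot(d[0],d[1])<tol: break
        c[:2]+=np.clip(gain*d[:2],-6e-4,6e-4)
        robot.move_linear(list(c),velocity=.02)
    return c
E
python3 - <<'E'
from h import *
F0=np.array([.0699,.374,-5.79])
p=robot.get_state()["ee_pos"];c=p.copy()
c=comply(F0,c)
np.save("c.npy",c)
E
```

```text
c [0.5188 0.0185 0.2623] [ 9.8 -0.6 -3.3] 14.14
  c [0.5193 0.0184 0.2621] [1.  0.  0.4] 14.47
```

```bash
python3 - <<'E'
from h import *
F0=np.array([.0699,.374,-5.79])
c=np.load("c.npy");c[0]+=.0003
for z in (.256,.250,.2445,.242):
    c[2]=z
    r=robot.move_linear(list(c),velocity=.03,threshold=8)
    s=robot.get_state();print(z,r,s["time"],np.round(s["ee_pos"],4),np.round(s["force"]-F0,1),np.round(s["moment"],2))
    if r:
        if s["ee_pos"][2]<.2475: break
        c[2]=s["ee_pos"][2]; c=comply(F0,c)
np.save("c.npy",c)
E
```

```text
0.256 False 14.8333 [0.5195 0.0185 0.2558] [-0.1 -0.4  0.3] [-0.07  0.07 -0.  ]
0.25 False 15.1833 [0.5196 0.0184 0.2498] [ 0.1  0.1 -0.1] [-0.02  0.03 -0.03]
0.2445 True 15.425 [0.52   0.0185 0.245 ] [0.7 0.3 8.7] [-0.07 -0.04  0.02]
```

```bash
python3 - <<'E'
from h import *
robot.pause(.25)
c=robot.get_state()["ee_pos"]
robot.gripper_to(.07)
robot.move_linear([c[0],c[1],.335],velocity=.2);robot.pause(.15)
ci=robot.camera_info("wrist");f=robot.grab_frame("wrist");cv2.imwrite("pics/h1.png",f[:,:,::-1]);np.save("h1.npy",ci,allow_pickle=True)
s=robot.get_state();print(s["time"],s["ee_pos"],s["force"])
print(proj(ci,[[.5196,.0185,.257],[.5016,-.0594,.292]]))
cen=np.array([.5195,.0185]);a=tool(np.radians(77))
q=[]
for th in np.radians(257-np.arange(0,360,30)):
    z=robot.ik([*(cen+.08*np.array([np.cos(th),np.sin(th)])),.25],a); q.append(z)
print(np.round(np.min(q,0),2),np.round(np.max(q,0),2))
E
```

```text
17.2333 [0.51966085 0.01845156 0.33415199] [ 0.50872128 -0.01026708 -1.08350843]
[[254.23112153 202.1707534 ]
 [254.02347014 322.4796444 ]]
[-0.95  0.06  0.77  1.68 -0.35  1.07 -0.34] [-0.63  0.45  0.87  2.03 -0.05  1.17  0.08]
```

View pics/h1.png

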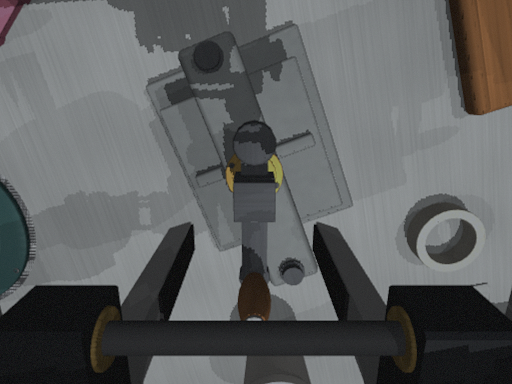

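```bash
python3 - <<'E'
from h import *
cen=np.array([.5196,.0185]);th=np.radians(257);g=cen+.08*np.array([np.cos(th),np.sin(th)])
robot.move_linear([*g,.335],velocity=.2)
print(robot.move_linear([*g,.265],velocity=.15,threshold=10));robot.pause(.1)
F0=robot.get_state()["force"]
robot.gripper_to(.02);robot.pause(.2)
s=robot.get_state();print(s["time"],s["ee_pos"],g,s["opening"],F0,s["force"])
np.save("F0.npy",F0)
E
```

```text
False
19.4583 [ 0.5016236  -0.05945388  0.26501935] [ 0.50160392 -0.05944961] 0.025679143080016825 [-0.14480646 -0.27229784  0.48061008] [-0.14474331  0.0370438   1.01529319]
```

```bash
cat >> h.py <<'E'
import json,os
def wind(dth_deg,step=12,vel=.12,cen=(.5196,.0185),r=.08,log="wind.json",corr=0.,Fstop=None,z0=.265,read_mid=False):
    """state kept in file: commanded angle th (deg from 257, positive=clockwise)"""
    st=json.load(open(log)) if os.path.exists(log) else dict(th=0.,rec=[])
    F0=np.load("F0.npy");cen=np.array(cen);n=int(round(dth_deg/step))
    for i in range(n):
        st["th"]+=step
        a=np.radians(257-st["th"]);u=np.array([np.cos(a),np.sin(a)]);t=np.array([u[1],-u[0]]) # cw tangent
        P=cen+r*u
        robot.move_linear([*P,z0-.01*st["th"]/360],velocity=vel)
        s=robot.get_state();f=s["force"]-F0
        e=s["ee_pos"][:2]-cen;act=(257-np.degrees(np.arctan2(e[1],e[0])))
        act=st["th"]+((act-st["th"]+180)%360-180)
        rec=[st["th"],round(act,1),round(float(-f[:2]@t),2),round(float(f[:2]@u),2),round(float(f[2]),2),round(s["time"],2),round(1e3*float(np.hypot(*e)),2)]
        st["rec"].append(rec);print(rec)
        json.dump(st,open(log,"w"))
        if Fstop and rec[2]>Fstop: break
    return st
E
python3 - <<'E'
from h import *
print("th act Ft Fr Fz t r");wind(60)
robot.pause(.3);print(robot.get_state()["force"])
E
```

```text
th act Ft Fr Fz t r
[12.0, np.float64(12.2), 0.19, -0.33, -1.24, 19.75, 79.69]
[24.0, np.float64(24.0), 0.9, -3.08, -1.88, 20.04, 79.68]
[36.0, np.float64(35.9), 1.18, -3.87, -2.18, 20.33, 79.71]
[48.0, np.float64(47.8), 0.66, -3.92, -0.8, 20.62, 79.74]
[60.0, np.float64(59.7), -0.22, -4.17, -1.19, 20.92, 79.79]
[ 5.73986762  0.17886896 -1.09414444]
```

```bash
python3 - <<'E'
from h import *
f=robot.grab_frame("wrist");g=robot.grab_frame("scene")
g=cv2.resize(g[130:260,170:330],(512,416),interpolation=cv2.INTER_CUBIC)
cv2.imwrite("pics/k1.png",f[:,:,::-1]);cv2.imwrite("pics/k1s.png",g[:,:,::-1])
E
```

```text
(no output)
```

View pics/k1.png

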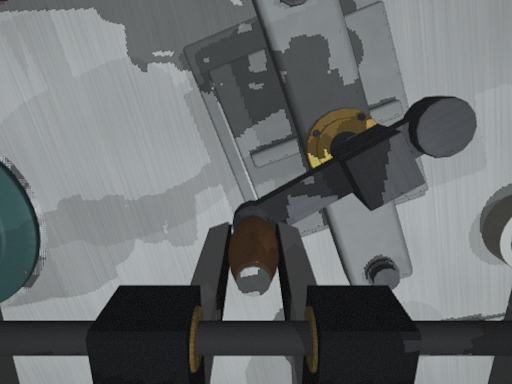

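View pics/k1s.png

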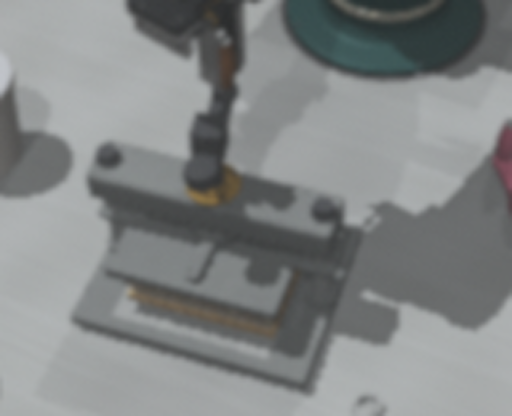

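```bash
cat >> h.py <<'E'
def windp(dth_deg,step=12,vel=.12,cen=(.5196,.0185),r=.0798,log="wind.json",z0=.265,T=6.,dT=.5,stop=None):
    st=json.load(open(log));F0=np.load("F0.npy");cen=np.array(cen)
    for i in range(int(round(dth_deg/step))):
        s0=robot.get_state();fs=s0["force"]
        th0=st["th"];st["th"]+=step
        a=np.radians(257-st["th"]);u=np.array([np.cos(a),np.sin(a)])
        P=[*(cen+r*u),z0-.01*st["th"]/360]
        hit=robot.move_linear(P,velocity=vel,threshold=T)
        s=robot.get_state();f=s["force"]-F0
        e=s["ee_pos"][:2]-cen;b=np.arctan2(e[1],e[0]);act=257-np.degrees(b);act=th0+((act-th0+180)%360-180)
        ub=np.array([np.cos(b),np.sin(b)]);t=np.array([ub[1],-ub[0]])
        print(f"{st['th']:.0f} hit={int(hit)} T={T:.1f} act={act:.1f} Ft={-f[:2]@t:.1f} Fr={f[:2]@ub:.1f} Fz={f[2]:.1f} start Ft={-(fs-F0)[:2]@t:.1f} dF={np.linalg.norm(s['force']-fs):.1f} t={s['time']:.2f}")
        if hit:
            if act<st["th"]-2: robot.move_linear(P,velocity=vel)
        T+= dT if hit else -dT
        T=max(T,2)
        json.dump(st,open(log,"w"))
    return st,T
E
python3 - <<'E'
from h import *
print(windp(120)[1])
E
```

```text
72 hit=1 T=6.0 act=70.3 Ft=-0.5 Fr=-0.1 Fz=1.3 start Ft=0.4 dF=5.6 t=21.52
84 hit=1 T=6.5 act=79.4 Ft=-0.5 Fr=1.3 Fz=2.9 start Ft=-0.5 dF=2.1 t=21.73
96 hit=1 T=7.0 act=93.9 Ft=-0.7 Fr=0.5 Fz=3.7 start Ft=2.2 dF=3.7 t=22.19
108 hit=1 T=7.5 act=106.2 Ft=0.2 Fr=0.2 Fz=4.1 start Ft=3.8 dF=4.1 t=22.65
120 hit=1 T=8.0 act=114.7 Ft=0.4 Fr=3.8 Fz=6.3 start Ft=0.2 dF=4.2 t=22.86
132 hit=0 T=8.5 act=131.4 Ft=-0.2 Fr=7.7 Fz=4.1 start Ft=2.2 dF=3.3 t=23.40
144 hit=0 T=8.0 act=143.5 Ft=-0.6 Fr=10.0 Fz=3.8 start Ft=1.4 dF=3.2 t=23.69
156 hit=1 T=7.5 act=156.1 Ft=1.1 Fr=-1.8 Fz=0.3 start Ft=1.6 dF=12.3 t=23.93
168 hit=1 T=8.0 act=167.0 Ft=-0.4 Fr=4.5 Fz=1.2 start Ft=0.8 dF=6.6 t=24.14
180 hit=0 T=8.5 act=179.8 Ft=1.3 Fr=7.5 Fz=1.3 start Ft=0.6 dF=3.1 t=24.45
8.0
```

```bash
cat >> h.py <<'E'
def winda(dth_deg,step=12,vel=.07,cen=(.5196,.0185),log="wind.json",z0=.2655,T=6.,dT=.4,kr=4e-5,stopT=None,v=1):
    st=json.load(open(log));F0=np.load("F0.npy");cen=np.array(cen);r=st.get("r",.0798);Ts=[]
    for i in range(int(round(dth_deg/step))):
        fs=robot.get_state()["force"]
        th0=st["th"];st["th"]+=step
        a=np.radians(257-st["th"]);u=np.array([np.cos(a),np.sin(a)])
        P=[*(cen+r*u),z0-.01*st["th"]/360]
        t0=robot.get_state()["time"]
        hit=robot.move_linear(P,velocity=vel,threshold=T)
        s=robot.get_state()
        e=s["ee_pos"][:2]-cen;b=np.arctan2(e[1],e[0]);act=257-np.degrees(b);act=th0+((act-th0+180)%360-180)
        if hit and act<st["th"]-1.5:
            robot.move_linear(P,velocity=vel); 
        s=robot.get_state();f=s["force"]-F0;t=np.array([u[1],-u[0]])
        fr=f[:2]@u
        if v: print(f"{st['th']:.0f} hit={int(hit)}@{act-th0:.1f} T={T:.1f} Ft={-f[:2]@t:.1f} Fr={fr:.1f} Fz={f[2]:.1f} r={r*1e3:.2f} t={s['time']:.2f}")
        r=float(np.clip(r+kr*fr,.0785,.0815))
        Ts.append(T);T=max(T+(dT if hit else -dT),2)
        st["r"]=r;st["T"]=T;json.dump(st,open(log,"w"))
        if stopT and T>stopT: break
    print("mean T",np.mean(Ts),Ts[-1]);return st
E
python3 - <<'E'
from h import *
winda(96,T=7)
E
```

```text
192 hit=1@3.7 T=7.0 Ft=1.7 Fr=6.1 Fz=-0.7 r=79.80 t=24.98
204 hit=0@11.6 T=7.4 Ft=1.6 Fr=5.9 Fz=-0.8 r=80.04 t=25.38
216 hit=0@11.7 T=7.0 Ft=1.7 Fr=5.0 Fz=-1.7 r=80.28 t=25.77
228 hit=0@11.9 T=6.6 Ft=1.4 Fr=4.6 Fz=-2.0 r=80.48 t=26.16
240 hit=1@3.7 T=6.2 Ft=1.5 Fr=3.1 Fz=-2.6 r=80.66 t=26.70
252 hit=1@3.6 T=6.6 Ft=0.9 Fr=1.9 Fz=-3.7 r=80.78 t=27.24
264 hit=0@11.9 T=7.0 Ft=0.6 Fr=-0.4 Fz=-5.7 r=80.86 t=27.63
276 hit=1@3.7 T=6.6 Ft=2.7 Fr=-0.0 Fz=-6.0 r=80.84 t=28.18
mean T 6.8 6.6
```

```bash
sed -i 's/P=\[\*(cen+r\*u),z0-.01\*st\["th"\]\/360\]\n        t0/&/; s/st\["r"\]=r;st\["T"\]/st["dz"]=float(np.clip(st.get("dz",0.)+6e-5*(f[2]-2),-.003,.002));&/' h.py
python3 - <<'E'
s=open('h.py').read();i=s.index("def winda");s=s[:i]+s[i:].replace('z0-.01*st["th"]/360]','z0+st.get("dz",0.)-.01*st["th"]/360]').replace("Fz={f[2]:.1f}","Fz={f[2]:.1f} dz={1e3*st.get('dz',0):.2f}");open('h.py','w').write(s)
from h import *
st=json.load(open("wind.json"));st["dz"]=-.0005;json.dump(st,open("wind.json","w"))
winda(96,T=6.8)
E
```

```text
288 hit=1@3.5 T=6.8 Ft=2.2 Fr=-0.6 Fz=-2.7 dz=-0.50 r=80.84 t=28.72
300 hit=1@3.6 T=7.2 Ft=2.0 Fr=-0.3 Fz=-1.7 dz=-0.78 r=80.82 t=29.26
312 hit=1@3.7 T=7.6 Ft=2.5 Fr=-1.1 Fz=-1.4 dz=-1.01 r=80.80 t=29.79
324 hit=1@3.7 T=8.0 Ft=0.8 Fr=-2.1 Fz=0.1 dz=-1.21 r=80.76 t=30.32
336 hit=1@3.8 T=8.4 Ft=2.3 Fr=-2.6 Fz=0.6 dz=-1.32 r=80.67 t=30.86
348 hit=0@11.9 T=8.8 Ft=1.0 Fr=-2.1 Fz=0.4 dz=-1.40 r=80.57 t=31.25
360 hit=0@11.9 T=8.4 Ft=1.9 Fr=-3.5 Fz=0.6 dz=-1.50 r=80.49 t=31.64
372 hit=0@11.9 T=8.0 Ft=1.1 Fr=-3.5 Fz=1.9 dz=-1.59 r=80.35 t=32.03
mean T 7.9 8.0
```

```bash
python3 - <<'E'
from h import *
winda(108,T=7.6)
E
```

```text
384 hit=0@11.8 T=7.6 Ft=1.8 Fr=-3.1 Fz=2.8 dz=-1.59 r=80.21 t=32.42
396 hit=0@11.8 T=7.2 Ft=1.1 Fr=-1.9 Fz=4.1 dz=-1.54 r=80.09 t=32.82
408 hit=1@3.8 T=6.8 Ft=1.9 Fr=-1.2 Fz=5.4 dz=-1.42 r=80.01 t=33.35
420 hit=0@11.8 T=7.2 Ft=0.3 Fr=-1.3 Fz=5.1 dz=-1.21 r=79.96 t=33.74
432 hit=1@3.8 T=6.8 Ft=2.2 Fr=-1.7 Fz=6.0 dz=-1.03 r=79.91 t=34.27
444 hit=1@3.8 T=7.2 Ft=1.4 Fr=-0.6 Fz=5.4 dz=-0.79 r=79.84 t=34.81
456 hit=1@3.8 T=7.6 Ft=0.9 Fr=-0.5 Fz=5.0 dz=-0.58 r=79.82 t=35.33
468 hit=1@3.8 T=8.0 Ft=1.0 Fr=1.3 Fz=5.5 dz=-0.40 r=79.80 t=35.86
480 hit=1@3.8 T=8.4 Ft=0.1 Fr=1.8 Fz=3.8 dz=-0.20 r=79.85 t=36.38
mean T 7.422222222222222 8.4
```

```bash
python3 - <<'E'
from h import *
winda(72,T=8.8)
E
```

```text
492 hit=1@3.7 T=8.8 Ft=1.2 Fr=3.6 Fz=1.6 dz=-0.09 r=79.92 t=36.92
504 hit=1@3.7 T=9.2 Ft=0.9 Fr=3.1 Fz=0.9 dz=-0.11 r=80.07 t=37.45
516 hit=0@11.9 T=9.6 Ft=0.9 Fr=3.0 Fz=-0.9 dz=-0.18 r=80.19 t=37.84
528 hit=0@11.9 T=9.2 Ft=0.4 Fr=3.1 Fz=0.1 dz=-0.35 r=80.31 t=38.23
540 hit=0@12.0 T=8.8 Ft=0.3 Fr=2.1 Fz=0.6 dz=-0.47 r=80.43 t=38.62
552 hit=0@12.0 T=8.4 Ft=0.8 Fr=3.6 Fz=-0.3 dz=-0.55 r=80.52 t=39.02
mean T 9.000000000000002 8.4
```

```bash
python3 - <<'E'
from h import *
winda(60,T=7.6,dT=.6)
E
```

```text
564 hit=0@12.0 T=7.6 Ft=0.2 Fr=3.8 Fz=-0.3 dz=-0.69 r=80.66 t=39.41
576 hit=1@3.9 T=7.0 Ft=0.3 Fr=2.8 Fz=0.3 dz=-0.83 r=80.81 t=39.94
588 hit=0@12.0 T=7.6 Ft=1.6 Fr=2.6 Fz=0.5 dz=-0.93 r=80.92 t=40.33
600 hit=1@3.8 T=7.0 Ft=0.8 Fr=1.3 Fz=0.3 dz=-1.02 r=81.03 t=40.88
612 hit=0@12.0 T=7.6 Ft=1.3 Fr=0.3 Fz=-1.3 dz=-1.12 r=81.08 t=41.27
mean T 7.359999999999999 7.6
```

```bash
python3 - <<'E'
from h import *
g=robot.grab_frame("scene");cv2.imwrite("pics/m1.png",g[:,:,::-1])
winda(60,T=7.4,dT=.6)
a=cv2.imread("pics/scene0.png")[170:250,185:290];b=cv2.imread("pics/m1.png")[170:250,185:290]
k=np.vstack([cv2.resize(i,None,fx=4,fy=3.6,interpolation=cv2.INTER_CUBIC) for i in (a,b)]);cv2.imwrite("pics/m1c.png",cv2.convertScaleAbs(k,alpha=1.4))
E
```

```text
624 hit=1@3.7 T=7.4 Ft=1.9 Fr=0.2 Fz=-0.4 dz=-1.32 r=81.09 t=41.86
636 hit=0@11.9 T=8.0 Ft=1.5 Fr=-0.1 Fz=0.4 dz=-1.46 r=81.10 t=42.25
648 hit=1@3.7 T=7.4 Ft=1.8 Fr=-0.3 Fz=-0.0 dz=-1.55 r=81.09 t=42.79
660 hit=1@3.6 T=8.0 Ft=1.7 Fr=0.1 Fz=0.7 dz=-1.68 r=81.08 t=43.33
672 hit=1@3.7 T=8.6 Ft=4.0 Fr=-1.2 Fz=0.3 dz=-1.75 r=81.08 t=43.87
mean T 7.88 8.6
```

View pics/m1c.png

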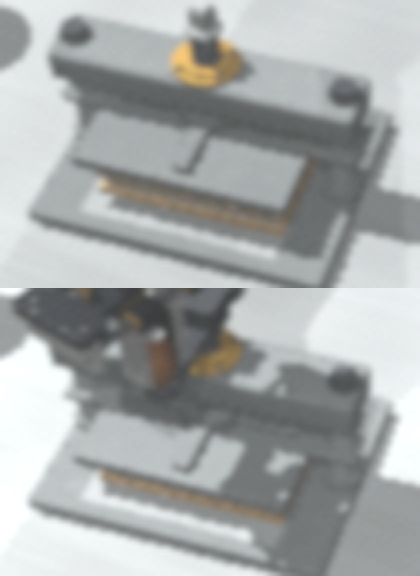

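```bash
python3 - <<'E'
from h import *
winda(36,T=9.2,dT=.6)
g=robot.grab_frame("scene");cv2.imwrite("pics/m2.png",g[:,:,::-1])
b=g[170:250,185:290,::-1];cv2.imwrite("pics/m2c.png",cv2.convertScaleAbs(cv2.resize(b,None,fx=6,fy=6,interpolation=cv2.INTER_CUBIC),alpha=1.6))
E
```

```text
684 hit=1@3.3 T=9.2 Ft=4.4 Fr=-0.5 Fz=1.1 dz=-1.86 r=81.03 t=44.41
696 hit=0@11.6 T=9.8 Ft=4.1 Fr=-1.8 Fz=2.0 dz=-1.91 r=81.01 t=44.80
708 hit=0@11.7 T=9.2 Ft=4.2 Fr=-3.1 Fz=0.5 dz=-1.91 r=80.94 t=45.19
mean T 9.4 9.2
```

View pics/m2c.png

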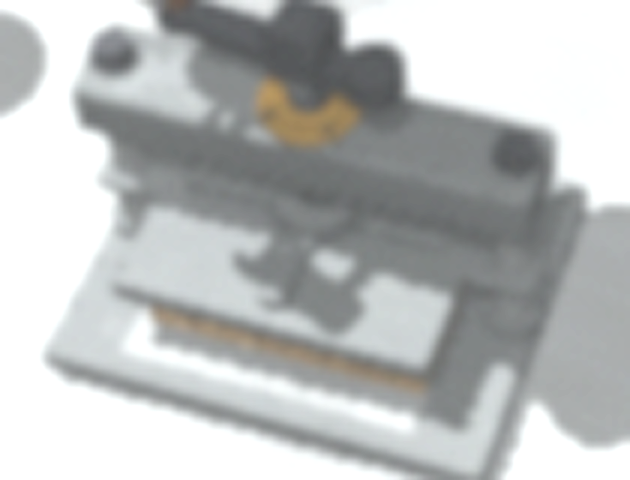

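```bash
python3 - <<'E'
from h import *
winda(36,T=9.4,dT=.6)
E
```

```text
720 hit=0@11.7 T=9.4 Ft=3.8 Fr=-2.9 Fz=1.5 dz=-2.00 r=80.82 t=45.63
732 hit=0@11.5 T=8.8 Ft=4.8 Fr=-3.8 Fz=1.1 dz=-2.03 r=80.70 t=46.02
744 hit=0@11.4 T=8.2 Ft=4.8 Fr=-3.7 Fz=1.7 dz=-2.08 r=80.55 t=46.42
mean T 8.800000000000002 8.200000000000001
```

```bash
python3 - <<'E'
from h import *
ci=robot.camera_info("scene");c,_=ray(ci,[[0,0]]);print(c)
cen=np.array([.5195,.0185]);yaw=np.radians(7.5);X=np.array([np.cos(yaw),np.sin(yaw)]);Y=np.array([-X[1],X[0]])
zp=.081-.01*(705/360)
for nm,zz in (("platen bottom",zp),("platen top",zp+.016)):
    P=[[*(cen+.085*X+y*Y),zz] for y in (.095,-.095)];print(nm,zz,(proj(ci,P)-[185,170])*6)
for gap in (0,.003,.006):
  for h in (0,.01):
    P=[[*(cen+.075*X+y*Y),zp-gap-h] for y in (.085,-.085)];print("board",gap,h,(proj(ci,P)-[185,170])*6)
P=[[*(cen+x*X+y*Y),.024] for x,y in ((.11,.135),(.11,-.135))];print("base",(proj(ci,P)-[185,170])*6)
E
```

```text
[1.16211638 0.42386982 1.02342845]
platen bottom 0.06141666666666667 [[418.23207895 380.94174157]
 [103.81981404 292.53404616]]
platen top 0.07741666666666666 [[417.83730949 364.51252562]
 [100.18388672 275.76256584]]
board 0 0 [[407.10203681 361.88200637]
 [127.05056381 283.62639266]]
board 0 0.01 [[407.41564525 372.02767783]
 [129.13080206 293.95806621]]
board 0.003 0 [[407.19655221 364.93971157]
 [127.67741836 286.73971708]]
board 0.003 0.01 [[407.50892914 375.04554211]
 [129.74973769 297.0320607 ]]
board 0.006 0 [[407.2906956  367.98538205]
 [128.30188135 289.84116363]]
board 0.006 0.01 [[407.60184827 378.05160588]
 [130.3663269  300.09440147]]
base [[472.65792606 473.79640437]
 [ 31.34066429 345.97003851]]
```

```bash
python3 - <<'E'
from h import *
winda(24,T=7.2,dT=.6)
robot.pause(.4);F0=np.load("F0.npy");s=robot.get_state();print(s["force"]-F0,s["opening"],s["time"])
f=robot.grab_frame("wrist");cv2.imwrite("pics/e1.png",f[:,:,::-1])
E
```

```text
756 hit=1@3.2 T=7.2 Ft=6.0 Fr=-2.4 Fz=3.4 dz=-2.10 r=80.41 t=46.96
768 hit=0@11.2 T=7.8 Ft=5.6 Fr=-1.3 Fz=4.8 dz=-2.02 r=80.31 t=47.35
mean T 7.5 7.8
[ 3.76810348 -4.24051924  6.32932227] 0.02547296114434337 47.75
```

View pics/e1.png

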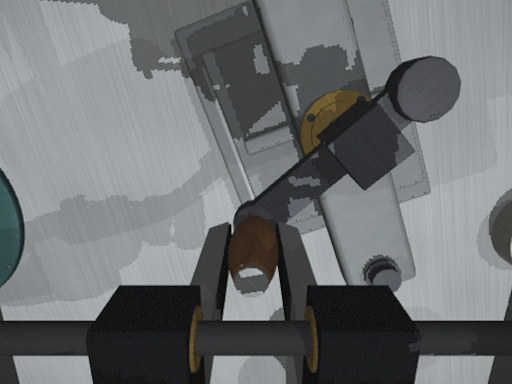

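```bash
python3 - <<'E'
from h import *
robot.gripper_to(.046)
p=robot.get_state()["ee_pos"];print(p)
print(robot.move_linear([p[0],p[1],.345],velocity=.12,threshold=12))
robot.pause(.3);s=robot.get_state();print(s["time"],s["force"]-np.load("F0.npy"),s["ee_pos"])
ci=robot.camera_info("wrist");np.save("z1.npy",ci,allow_pickle=True)
f=robot.grab_frame("wrist");cv2.imwrite("pics/z1.png",f[:,:,::-1])
g=robot.grab_frame("scene");cv2.imwrite("pics/z1s.png",g[:,:,::-1])
E
```

```text
[ 0.44925576 -0.02040645  0.24207443]
False
49.6417 [ 1.16488513  0.86340474 -0.2440294 ] [ 0.44916654 -0.0204457   0.34473494]
```

View pics/z1.png

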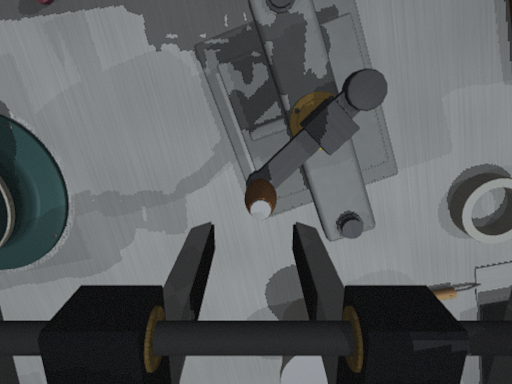

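View pics/z1s.png

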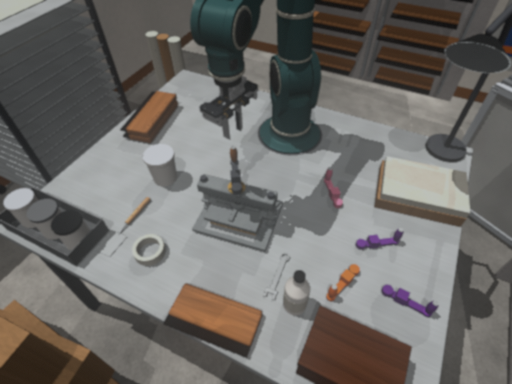

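```bash
python3 - <<'E'
from h import *
im=cv2.imread("pics/z1.png");c=im[60:220,240:400];cv2.imwrite("pics/z1c.png",cv2.convertScaleAbs(cv2.resize(c,None,fx=3.7,fy=3.7,interpolation=cv2.INTER_CUBIC),alpha=1.7))
ci=np.load("z1.npy",allow_pickle=True).item()
a=np.radians(257-766);cen=np.array([.5195,.0185])
R=np.array([[np.cos(a),-np.sin(a)],[np.sin(a),np.cos(a)]])
for z in (.2357,.2397,.2437):
    P=[[*(cen+R@np.array(v)*.016),z] for v in((1,1),(1,-1),(-1,-1),(-1,1))];print(z,np.round((proj(ci,P)-[240,60])*3.7).tolist())
    print(np.round((proj(ci,[[*(cen+R@[.08,0]),z+.035]])-[240,60])*3.7).tolist())
E
```

```text
0.2357 [[331.0, 354.0], [236.0, 248.0], [352.0, 143.0], [446.0, 255.0]]
[[70.0, 542.0]]
0.2397 [[335.0, 358.0], [239.0, 249.0], [356.0, 143.0], [451.0, 257.0]]
[[70.0, 549.0]]
0.2437 [[338.0, 361.0], [241.0, 251.0], [360.0, 144.0], [457.0, 259.0]]
[[69.0, 556.0]]
```

View pics/z1c.png

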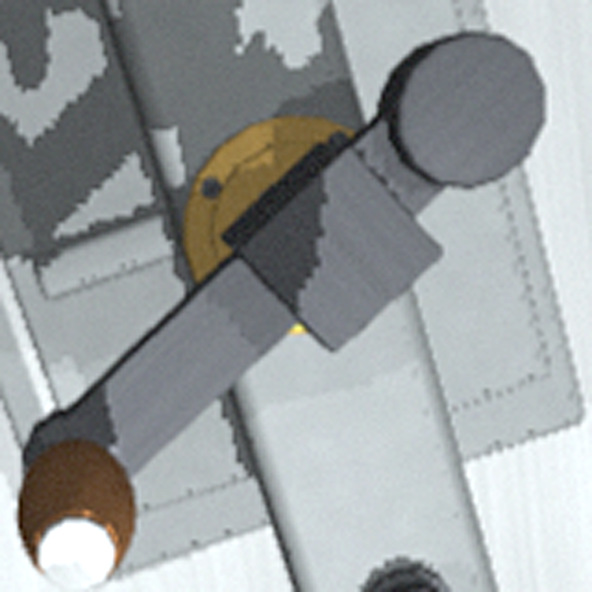

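```bash
python3 - <<'E'
from rig import robot
print(robot.get_state()["time"]);robot.sign_off()
E
```

```text
49.7417
the job is handed in; nothing more can be done
```

The press is closed on the pack and the job is handed in at about 49.7 s. Sign-off gives no verdict, so I can't say for certain that it passed.

- **Fitting:** I gripped the dark crank by its hub and lowered it onto the square. It met about 9 N of sideways force at the end of the taper. I shifted it 0.5 mm, and it slid home with no more than about 9 N.
- **Winding:** I held the crank by its grip and wound it clockwise about 768° of hand travel, following the screw down. The force left at the grip after each step stepped up by about 2 N near 665°, which I took as the bite. It kept rising to about 4 N above free running by 768°. That matches roughly 0.28 turn past the bite.
- **Last checks:** After letting go, the camera showed the hub where a fully seated crank should be, to within a pixel or two. The other things on the bench looked untouched, and the hand was clear.

Three checks were weaker:

- **Stop-force readings:** The force levels that stopped each move were noisy. They were ambiguous around 490–500° (a false hint of a bite) and showed no clear jump at the bite, so the bite rests on the residual force.
- **Upper board:** The scene camera still showed a thin strip of the upper board when I took the platen to be already touching. That fits the pack lying about 1 cm forward of centre, which I did not confirm.
- **Upward pull:** For a short stretch near 276° the hand was pulling up on the crank with about 6 N, more than its weight. I lowered the hand, and the crank stayed on the screw.

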